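# Find the full tin by its weight and put it on the shop scale

### The arm

A 6-joint arm with a two-finger parallel gripper is mounted at the origin on the work surface. World frame = base frame: x ahead of the robot, y to its left, z up, the work surface at z = 0. Lengths are in mm, angles in rad, forces in N, time in s.
With the tool pointing down it reaches from about 350 to 975 mm from the base axis. Payload 7.1 kg.
Tool frame: the origin (TCP) lies on the front face of the gripper's body, between the roots of the fingers; the fingertips stand 80 mm ahead of it and the grasp point (between the pads) lies 61 mm ahead of it (env.tips_ahead is the distance from the TCP to the fingertips, in mm); z points along the fingers, y is the direction in which the jaws open and shut (so a half turn about z gives the same grasp; the last joint's range is limited). The gripper opens to 88 mm and grips with 3 to 60 N. Pads are 20 mm wide; open, the fingers measure 115 mm over their backs; the gripper's body (75 mm by 178 mm) begins 61 mm behind the grasp point.
Start: joints at [-1.339, 0.423, 1.63, -0, 1.089, -0.019], TCP at [155.131, -605.425, 302.675] pointing down, gripper open.
Joint ranges: [-3, 3], [-0.9, 2.11], [0.09, 2.58], [-1.31, 4.45], [0.11, 2.69], [-2.54, 2.54]. Speed limits (rad/s): [2.39, 2.39, 3.01, 3.14, 3.14, 3.14].

### API

Orientations are given as a unit quaternion [x, y, z, w].
In Python, from station import env, set_gripper, viewer, workorder gives the robot as it stands. Calls block until the motion is done:
- env.reach(position, orientation): joint-space move of the TCP to a pose.
- env.move_l(position, rot=None, rate=150, f_stop=None): straight line of the TCP; rot=None keeps the orientation; rate is the mean speed in mm/s. With f_stop (N) it stops when the force on the tool has changed by that much, and returns True; else False.
- env.move_joints(angles): joint-space move.
- set_gripper(opening): finger opening in mm; the grip force is fixed at half the most; returns when the fingers have stopped.
- env.hold(seconds).
- env.ik(position, orientation): joint angles nearest the present ones, or None.
- env.read_state(): the state.
- viewer.camera(name): name is "scene" or "top" or "wrist"; returns the picture (400x640x3 uint8, blue, green, red); there is no depth.
- viewer.camera_params(name): a dict with "fx", "fy", "cx", "cy" (pixels), "pose" (4x4, takes a point from camera to world coordinates); the wrist camera has in their place "tool_from_camera" (4x4, takes a point from camera to tool coordinates, whose origin is the TCP and whose axes are the flange's). Camera axes: x right, y up, looking along -z (the intrinsics and any distortion apply to the point x, -y, -z); pixel columns grow to the right and rows downward; lengths in mm; the calibration is good to about 2 mm. The wrist camera is an equidistant fisheye: a pixel r from the principal point sees the ray r / f radians off the axis. A picture is of the moment at which its call begins: read the wrist's pose just before it. camera_params takes no time and is no camera call.
A pose or a line that the arm cannot do raises env.IKError and nothing moves.
- workorder.sign_off(): hands the job in, once; it reports no verdict.
The state is a dict: "time_s": time; "qpos": joint angles; "dq": joint speeds; "tau": joint torques, N m; "tool_pos": TCP position; "orientation": TCP orientation; "force": force on the tool from outside, world axes, zero at the start; "wrist_torque": the same for the moment, N m; "width": finger opening in mm.
Only numpy, scipy, OpenCV 4.12 (cv2) and the standard library are available. Lean on these libraries where they do the work, as an engineer would, in place of code of your own. Each camera call takes 0.05 s, during which the arm holds its last target. There are 200 camera calls.

### The job

Two closed tins that look exactly alike stand on the counter beside the shop scale: one is full, the other is empty. Lift them to feel which is the heavy, full one and stand that tin upright on the steel pan of the scale, set down and not dropped, wholly on the pan. The empty tin must end up standing about where it was (put it back there if you lifted it), and the amber glass jar is left alone.

Things in the scene. Friction and masses are not known exactly. Their poses are not given: they have to be found in the camera images.
- tin_1: one of two look-alike upright round closed tins, cream with two green bands and a flush steel lid: 60 mm diameter all the way up, 120 mm tall. Origin: centre of its underside, z up. One of the two tins is full and weighs 0.45 to 0.58 kg, the other is empty and weighs 0.10 to 0.16 kg; nothing but the weight tells which
- tin_2: the other of the two look-alike upright round tins, same shape, size and colours as tin_1: 60 mm diameter, 120 mm tall, origin at the centre of its underside, z up; full or empty, see tin_1
- scale: white counter scale, fixed. Origin on the counter below the middle of its pan, z up. The flat, rigid, rimless steel pan on top is 240 mm (x) by 340 mm (y), upper face 115 mm above the origin. A sloping keypad at -x lies lower than the pan. A post with a display, 440 mm tall, stands just off the pan's corner at x 142, y -145 mm (display 120 mm along y)
- jar: bystander: amber glass jar with a black cap, 68 mm diameter, 100 mm tall, origin at the centre of its underside

How it is judged (in metres and radians):
At the end, for the whole second after the job is handed in: Full tin upright (10 deg), released, at rest on the pan (bearing on it with over 3 N), centre within 95 mm (scale x) and 145 mm (scale y) of the pan's middle; empty tin upright (10 deg), at rest within 60 mm of its start; glass jar within 30 mm of its start (((x of tin_1 in the frame of scale between -0.095 and 0.095 m and y of tin_1 in the frame of scale between -0.145 and 0.145 m and z of tin_1 in the frame of scale between 0.108 and 0.122 m and contact force between tin_1 and scale above 3 N and distance of tin_2 from where it was at the start of the episode below 0.06 m) or (x of tin_2 in the frame of scale between -0.095 and 0.095 m and y of tin_2 in the frame of scale between -0.145 and 0.145 m and z of tin_2 in the frame of scale between 0.108 and 0.122 m and contact force between tin_2 and scale above 3 N and distance of tin_1 from where it was at the start of the episode below 0.06 m)) and angle between each of tin_1, tin_2's own z axis and vertical below 0.17 rad and linear speed of each of tin_1, tin_2 below 0.02 m/s and distance of jar from where it was at the start of the episode below 0.03 m); the robot touches nothing.
It fails at once if a tin is let go with its underside more than 140 mm above the counter (dropped on the scale) ((height (world z) of tin_1 above 0.14 m and contact force between tin_1 and the fingers below 0.1 N) or (height (world z) of tin_2 above 0.14 m and contact force between tin_2 and the fingers below 0.1 N)).
It fails at once if the glass jar is displaced by more than 30 mm (distance of jar from where it was at the start of the episode above 0.03 m).
It also fails if it takes over 48 s, if anything falls off the work surface, if the arm or the gripper's body presses on something with over 40 N, if the wrist force passes 120 N, or if a joint passes its speed limit or range.

## Working session

There is one attempt and no reset: what is moved stays moved. The work goes in short steps, each a Python script; the robot and the scene stay as the last script left them, time stands still between calls to the robot, and variables do not carry over. Pictures are saved under pics/ and viewed, about 8 in all and at most 12, crops included, and the job is handed in when it is done.

```bash
ls; mkdir -p pics; python3 - <<'E'
from station import env,viewer
import cv2
for n in("scene","top"):
    cv2.imwrite(f"pics/{n}0.png",viewer.camera(n))
    p=viewer.camera_params(n);print(n,{k:(v if k!='pose' else v.round(3).tolist() if hasattr(v,'round') else v) for k,v in p.items()})
s=env.read_state();print(s)
E
```

```text
pics
scene {'fx': 468.2297965674033, 'fy': 468.2297965674033, 'cx': 313.5203618734694, 'cy': 198.27540014162054, 'pose': [[-0.793, -0.501, 0.348, 995.464], [0.61, -0.646, 0.46, 556.931], [-0.005, 0.577, 0.817, 1000.518], [0.0, 0.0, 0.0, 1.0]]}
top {'fx': 404.9231423329271, 'fy': 404.9231423329271, 'cx': 320.2342045164545, 'cy': 197.41016777401688, 'pose': [[0.027, 0.998, -0.056, 543.885], [-1.0, 0.027, 0.0, 36.036], [0.002, 0.056, 0.998, 1102.326], [0.0, 0.0, 0.0, 1.0]]}
{'time_s': 0.1, 'qpos': array([-1.33894949e+00,  4.23768789e-01,  1.63062549e+00, -1.01480895e-05,
        1.08861179e+00, -1.90051191e-02]), 'dq': array([ 0.00270171, -0.00171626, -0.00124229,  0.00013336, -0.00172525,
        0.00053289]), 'tau': array([ 9.74072100e-04, -5.45614243e+01, -2.74323606e+01,  6.45546382e-02,
        1.87859545e-02, -2.00549670e-05]), 'tool_pos': array([ 155.07012602, -605.03920599,  301.97194999]), 'orientation': array([ 9.92143926e-01,  1.25099683e-01, -7.95351647e-05, -7.02233850e-04]), 'force': array([-0.10643693,  0.11861045,  0.98738458]), 'wrist_torque': array([0.01635447, 0.01240632, 0.00272464]), 'width': 87.64517963593035}
```

View pics/top0.png

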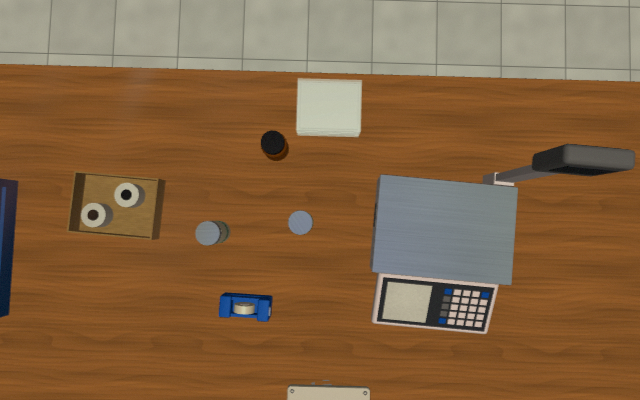

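View pics/scene0.png

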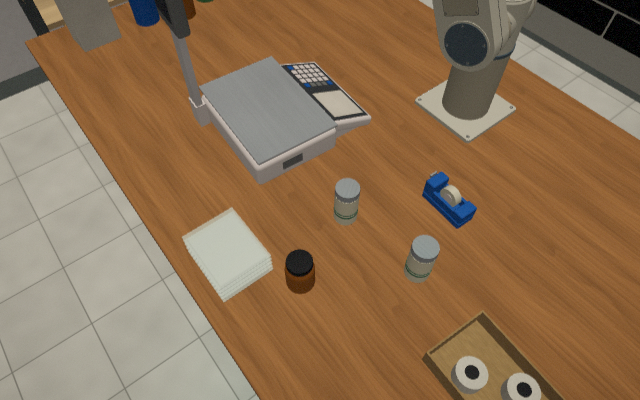

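The top view shows tin lids at about (208,233) and (300,222), the jar cap at (273,143), and the pan corners at about (379,175), (517,187), (512,284), (373,271). The post is at the far right. The scene view shows the lids at (424,248) and (347,189).

```bash
cat > h.py <<'E'
import cv2,numpy as np
from station import env,viewer,set_gripper,workorder
from scipy.spatial.transform import Rotation as R
def cast(n,uv,z):
    p=viewer.camera_params(n);T=np.array(p['pose'])
    d=T[:3,:3]@np.array([(uv[0]-p['cx'])/p['fx'],-(uv[1]-p['cy'])/p['fy'],-1])
    o=T[:3,3];return o+d*(z-o[2])/d[2]
def lid(img,near,rad=22):
    # bluish-grey lid: blue >= red, against brown wood
    b,g,r=[img[...,i].astype(int) for i in range(3)]
    m=((b-r>8)).astype(np.uint8)
    k=np.zeros_like(m);cv2.circle(k,near,rad,1,-1);m&=k
    c=max(cv2.findContours(m,cv2.RETR_EXTERNAL,cv2.CHAIN_APPROX_NONE)[0],key=cv2.contourArea)
    return cv2.fitEllipse(cv2.convexHull(c))
E
python3 - <<'E'
from h import *
for n,pts in(("top",[(208,233),(300,222)]),("scene",[(424,248),(347,189)])):
    im=cv2.imread(f"pics/{n}0.png")
    for q in pts:
        e=lid(im,q);print(n,np.round(e[0],1),np.round(e[1],1),cast(n,e[0],120).round(1))
im=cv2.imread("pics/top0.png")
print('jar',cast("top",(272.5,142),100).round(0), cast("scene",(299,262),100).round(0))
c=np.array([cast("top",q,115)[:2] for q in[(379,175),(517,187),(512,284),(373,271)]]);print(c.round(0),c.mean(0))
q=c;print(np.linalg.norm(q[0]-q[1]),np.linalg.norm(q[1]-q[2]))
c2=np.array([cast("scene",q,115)[:2] for q in[(202,92),(272,59),(334,125),(258,163)]]);print(c2.round(0),c2.mean(0))
E
```

```text
top [211.9 234.5] [12.6 21. ] [502.3 295.1 120. ]
top [300.  222.2] [23.1 23.5] [537.7  83.2 120. ]Traceback (most recent call last):
  File "<stdin>", line 5, in <module>
  File "h.py", line 13, in lid
    c=max(cv2.findContours(m,cv2.RETR_EXTERNAL,cv2.CHAIN_APPROX_NONE)[0],key=cv2.contourArea)
ValueError: max() iterable argument is empty
```

```bash
python3 - <<'E'
from h import *
t=cv2.imread("pics/top0.png");s=cv2.imread("pics/scene0.png")
a=cv2.resize(t[205:260,180:330],None,fx=5,fy=5,interpolation=0)
b=cv2.resize(s[165:285,330:450],None,fx=3,fy=3,interpolation=0)
o=np.zeros((275+360//2*0+275*0,750,3),np.uint8);o[:]=a
b=cv2.copyMakeBorder(b[:300],0,0,0,390,cv2.BORDER_CONSTANT)
cv2.imwrite("pics/crop.png",np.vstack([o,b]))
print([t[233,u].tolist() for u in range(192,232,2)])
c=np.array([cast("top",q,115)[:2] for q in[(379,175),(517,187),(512,284),(373,271)]]);print(c.round(0),c.mean(0))
c2=np.array([cast("scene",q,115)[:2] for q in[(202,92),(272,59),(334,125),(258,163)]]);print(c2.round(0),c2.mean(0))
print('jar',cast("top",(272.5,142),100).round(0), cast("scene",(299,262),100).round(0))
print(cast("top",(208,233),120),cast("scene",(424.5,248),120),cast("scene",(347,189),120))
E
```

```text
[[42, 84, 132], [55, 89, 133], [123, 126, 122], [123, 126, 122], [126, 127, 123], [129, 128, 124], [130, 128, 124], [131, 128, 123], [131, 128, 124], [133, 129, 123], [134, 130, 123], [137, 132, 125], [139, 132, 125], [138, 132, 126], [53, 55, 59], [60, 78, 86], [64, 82, 88], [62, 78, 82], [57, 74, 77], [47, 82, 116]]
[[ 658. -107.]
 [ 638. -445.]
 [ 402. -433.]
 [ 425.  -97.]] [ 530.81006865 -270.25873098]
[[ 642. -415.]
 [ 409. -412.]
 [ 434.  -94.]
 [ 661. -108.]] [ 536.53388809 -257.11438591]
jar [736. 159. 100.] [738. 164. 100.]
[505.60012601 304.60711399 120.        ] [511.92145191 310.10666067 120.        ] [542.20775326  88.42511052 120.        ]
```

View pics/crop.png

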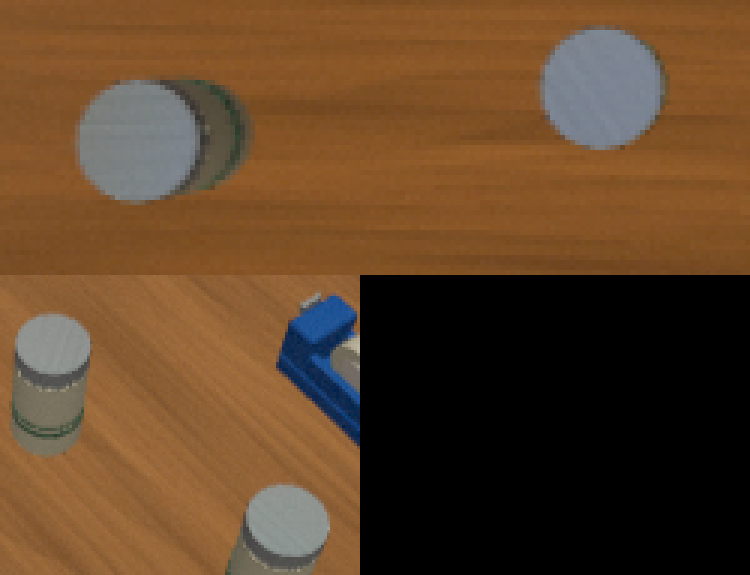

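The left lid is centred at about (207.6,233.2) in the top view, and the two views agree to about 5 mm. I take A≈(508,307), B≈(540,86) and pan centre≈(532,-268). Next I swing clear of the post and weigh B.

```bash
cat >> h.py <<'E'
def down(x,y):   # tool down, jaws along the radial direction
    a=np.arctan2(y,x)+np.pi/2;return np.array([np.cos(a/2),np.sin(a/2),0,0])
def weigh(x,y,lift=60):
    """open gripper comes down over tin, grips, lifts; returns weight felt"""
    q=down(x,y)
    env.reach([x,y,230],q);env.move_l([x,y,141],rate=120);env.hold(.2)
    f0=np.mean([(env.hold(.05),env.read_state()['force'])[1] for _ in range(4)],0)
    set_gripper(50);env.move_l([x,y,141+lift],rate=100);env.hold(.4)
    f1=np.mean([(env.hold(.05),env.read_state()['force'])[1] for _ in range(4)],0)
    s=env.read_state();print('f0',f0.round(2),'f1',f1.round(2),'width',s['width'],'t',s['time_s'])
    return f1-f0
E
python3 - <<'E'
from h import *
B=(540,86)
s=env.read_state();p=s['tool_pos'];d=p[:2]/np.hypot(*p[:2])
env.move_l([*(d*450),302],rate=250)
j=env.read_state()['qpos'].copy();j[0]=np.arctan2(B[1],B[0]);env.move_joints(j)
print(env.read_state()['time_s'],env.read_state()['tool_pos'])
print(weigh(*B))
cv2.imwrite("pics/top1.png",viewer.camera("scene"))
E
```

```text
3.15 [443.82272447  82.12677397 302.49433387]
f0 [ 0.24  0.09 -0.25] f1 [ 0.11  0.11 -1.61] width 59.75077344751238 t 6.8917
[-0.13032022  0.01629796 -1.35912176]
```

View pics/top1.png

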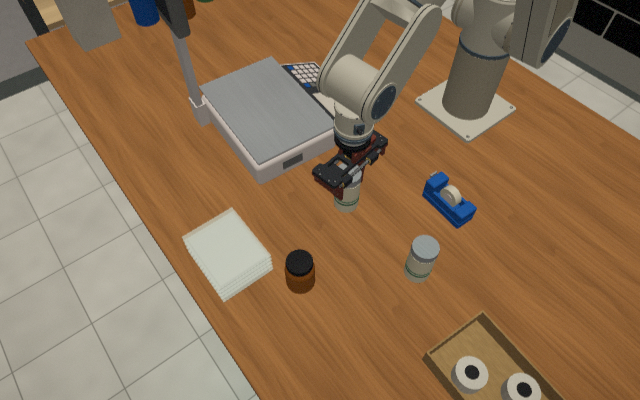

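The picture shows tin B held upright and clear of the counter. It weighs 1.36 N, so B is the empty one. I put it back and weigh A.

```bash
python3 - <<'E'
from h import *
B=(540,86);A=(508,307)
env.move_l([*B,148],rate=80);print('stop',env.move_l([*B,139],rate=20,f_stop=2.5),env.read_state()['tool_pos'])
set_gripper(86);env.hold(.2);env.move_l([*B,235],rate=120)
print(weigh(*A,lift=180))
cv2.imwrite("pics/s2.png",viewer.camera("scene"))
E
```

```text
stop True [540.05626912  85.99848934 140.67601345]
f0 [-0.23 -0.28 -0.05] f1 [-0.44  0.03 -5.27] width 59.52135454459724 t 15.1667
[-0.21107611  0.30675277 -5.21798848]
```

View pics/s2.png

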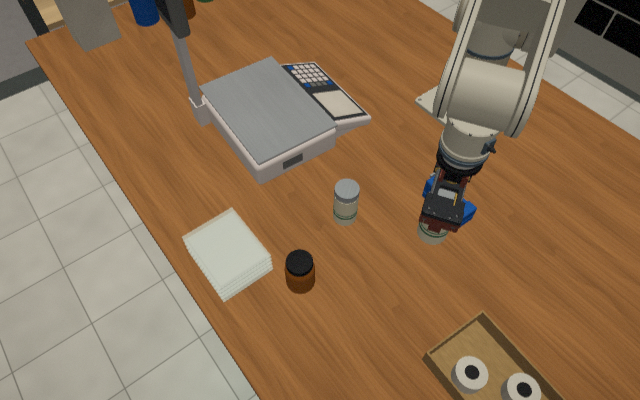

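A weighs 5.22 N, so it is the full one. B stands upright back in its place. Now I carry A to the pan.

```bash
python3 - <<'E'
from h import *
P=(515,-225)
j=env.read_state()['qpos'].copy();j[0]=np.arctan2(P[1],P[0]);env.move_joints(j)
env.move_l([*P,321],rot=down(*P),rate=120)
env.move_l([*P,268],rate=80);env.hold(.2)
print('stop',env.move_l([*P,250],rate=20,f_stop=4),env.read_state()['tool_pos'],env.read_state()['force'],env.read_state()['time_s'])
cv2.imwrite("pics/s3.png",viewer.camera("scene"))
E
```

```text
stop True [ 514.64352064 -224.86633069  255.50266886] [-0.38010747  0.68136798  3.95778932] 19.2333
```

View pics/s3.png

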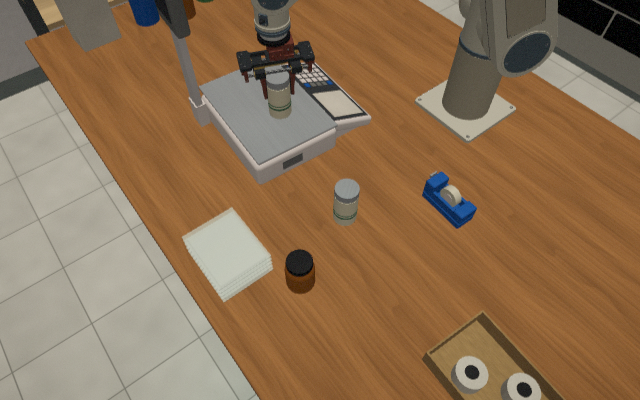

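The tin stands on the pan near (280,105), and contact came at the expected height. I release it, retreat and check.

```bash
python3 - <<'E'
from h import *
P=(515,-225)
set_gripper(86);env.hold(.3);env.move_l([*P,360],rate=120)
j=env.read_state()['qpos'].copy();j[0]=-1.2;env.move_joints(j);env.hold(.3)
s=env.read_state();print(s['time_s'],s['force'],s['width'])
t=viewer.camera("top");c=viewer.camera("scene")
cv2.imwrite("pics/s4.png",np.vstack([t[100:350],c[40:290]]))
E
```

```text
23.075 [0.07527668 0.71176438 0.79900607] 85.98816544153891
```

View pics/s4.png

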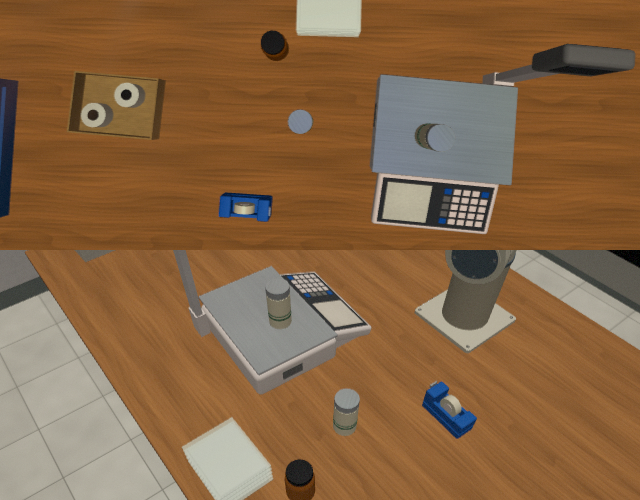

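The full tin stands upright on the pan, with its lid at top-view (441,237). The empty tin is back at (300,222), and the jar is unmoved at (273,143).

```bash
python3 - <<'E'
from h import *
print(cast("top",(441,237.5),235),cast("top",(300,222),120))
workorder.sign_off()
E
```

```text
[ 513.89949899 -224.1784878   235.        ] [538.11905165  83.16314188 120.        ]
the job is handed in; nothing more can be done
```

The full tin is standing on the scale pan, the empty tin is back where it was, and I handed the job in. The system gives no verdict.

- **Weighing:** I lifted both tins. The one nearer the scale weighed 1.36 N (about 0.14 kg, empty), so I set it back in place. The other weighed 5.22 N (about 0.53 kg, full).
- **Placing:** I lowered the full tin onto the pan until the force changed, at the expected height. I then released it and moved the arm clear. The robot clock read about 23 s of the 48 s allowed.
- **Last checks:** The final pictures show both tins upright and the jar not visibly moved.
    - **Full tin:** at about (514, -224) mm, roughly 45 mm from the pan's middle, which I measured at (532, -268).
    - **Empty tin:** within about 1 mm of its first measured position in the top view.
- **Disagreements:** The scene camera put the tins about 5 to 8 mm away from where the top camera did, so I aimed between the two. For the pan's middle they differed by up to about 14 mm. Neither affects the result. No checks failed.

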